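Turn the oblong floor sample over on the turn-over ramp

TASK

Four floor-finish samples lie on the desk with their grey backing up. Take the oblong one, the plain rectangle that is neither the square, the round nor the long narrow strip, carry it level over the high edge of the turn-over ramp and drop it on that edge with its length across the edge and a little more than half of it out over the tray, so that it tips over the edge and turns over. It must end up lying flat in the tray, wood face up.

Things in the scene. Friction and masses are not known exactly. Their poses are not given: they have to be found in the camera images.
- sample_center (a point): Centre (5 mm above the underside) of the oblong floor sample: a loose flat plate, 72 mm along x, 48 mm along y, 10 mm thick, 35 to 70 g; grey ribbed backing on its +z side (up at the start), wood face on -z. It lies at any of four places; the others hold a 48 mm square, a 56 mm disc and a 110 x 28 mm strip of the same make. Grip it across its 48 mm width (along y).
- ramp_edge (a point): Middle of the ramp's high edge, on its very top, 124 mm above the desk. z up; the straight edge runs along y, 80 mm to each side. To -x the ramp slopes down 38 degrees to the desk over 150 mm; to +x an upright face drops 120 mm to the tray floor.
- ramp: The turn-over ramp, a fixed grey wedge with tray; origin on the desk right below the edge, same axes. A level plate, 72 mm length along x, let go 5 to 40 mm above the edge with its centre 6 to 30 mm beyond it to +x (best 18) catches by its rear part, tips and lands turned over. Centre on the -x side: it slides down the ramp; over 36 mm beyond: it misses the edge and is not turned.
- tray_in (a point): Centre of the tray's floor (top of the floor, 4 mm above the desk), same axes as the edge and 85 mm from it along +x. The floor is 166 mm along x, from the upright face to the far rim, and 152 mm along y, with rims standing 25 mm above the desk on three sides.

How it is judged (in metres and radians):
On the way, in this order (a step that is already met when the one before it is completed fails the run):
1. the oblong sample is over the ramp's high edge, backing still up (z of sample_center in the frame of ramp_edge above 0 m and x of sample_center in the frame of ramp_edge between -0.06 and 0.06 m and y of sample_center in the frame of ramp_edge between -0.08 and 0.08 m and angle between sample_center's own z axis and vertical below 0.7 rad), for 0.04 s.
2. it tips over the edge: steeply tilted (45 to 135 degrees) within 100 mm of the edge (distance between sample_center and ramp_edge below 0.1 m and angle between sample_center's own z axis and vertical between 0.785 and 2.356 rad).
At the end, for the whole second after the job is handed in: The oblong sample lies turned over, wood face up and flat within 10 degrees, with its centre inside the tray's rims and no more than 15 mm above the tray floor (angle between sample_center's own z axis and vertical above 2.967 rad and x of sample_center in the frame of tray_in between -0.083 and 0.083 m and y of sample_center in the frame of tray_in between -0.076 and 0.076 m and z of sample_center in the frame of tray_in between -0.005 and 0.015 m); the robot touches nothing.
It also fails if it takes over 32 s, if anything falls off the work surface, if the arm or the gripper's body presses on something with over 40 N, if the wrist force passes 120 N, or if a joint passes its speed limit or range.

ROBOT

A 7-joint arm with a two-finger parallel gripper is mounted at the origin on the work surface. World frame = base frame: x ahead of the robot, y to its left, z up, the work surface at z = 0. Lengths are in m, angles in degrees, forces in N, time in s.
With the tool pointing down it reaches from about 0.4 to 0.9 m from the base axis. Payload 5.5 kg.
Tool frame: the origin (TCP) lies midway between the tips of the shut fingers; the grasp point (between the pads) lies 19 mm behind it; x points along the fingers, y is the direction in which the jaws open and shut, and the axes are right-handed (so a half turn about x gives the same grasp; the last joint's range is limited). The gripper opens to 92 mm and grips with 3 to 60 N. Pads are 19 mm wide; open, the fingers measure 130 mm over their backs; the gripper's body (75 mm by 190 mm) begins 47 mm behind the grasp point.
Start: joints at [-49.206, 28.699, -24.465, 88.831, 12.651, 65.22, -12.049], TCP at [0.282, 0.586, 0.227] pointing down, gripper open.
Joint ranges: [-164.97, 164.97], [-17.58, 116.51], [-87.97, 89.64], [11.32, 138.91], [-80.73, 260.73], [10.89, 115.49], [-147.41, 147.41]. Speed limits (degrees/s): [147.25, 147.25, 180, 180, 180, 180, 180].

INTERFACE

Orientations are given as a 3x3 rotation matrix whose columns are the frame's x, y, z axes.
In Python, from station import telemetry, cams, bot gives the robot as it stands.
- The arm moves only by the shell command python3 -m creep 'ROWS' [OPENING]. ROWS is a JSON object of lists of equal length, an entry for each row: "translation": the shift along the tool's x, y, z in cm, a list of three; "spin": the turn about the tool's x in degrees. In form: {"translation": [[tx, ty, tz], ...], "spin": [spin, ...]}. A call has 1 to 8 rows; each row is the pose to reach, as a shift and turn from the pose commanded when the call began, along the tool's axes at that moment; what a row does not reach only later rows make up. A row lasts 1/12 s, in which the tool goes at most 41.7 mm and 7.16 degrees, less where a joint would pass 70% of its speed; a pose out of reach is approached as far as the arm can. A call with a gripper value outside its range is refused whole. OPENING is the finger opening in cm, from 0 to 9.18, set as the call begins (- or left out, the last holds). The fingers move at their own pace and stop on an object; the grip force is fixed at half the most. Time passes only in rows, so rows that repeat a pose let the fingers close. It gives the time, the measured TCP pose, the force and the opening at its end, in the units of the state.
- telemetry.observe(): the state, without advancing time (a new reading comes with each control period).
- cams.grab_frame(name): name is "side" or "top" or "wrist"; returns the picture (420x560x3 uint8, blue, green, red); there is no depth.
- cams.camera_model(name): a dict with "K" (3x3 intrinsics, pixels), "R" (3x3) and "t" (3): a world point X has camera coordinates R X + t. Camera axes: x right, y down, z forward; pixel columns grow to the right and rows downward; lengths in m; the calibration is good to about 2 mm. The wrist camera is an equidistant fisheye: a pixel r from the principal point sees the ray r / f radians off the axis. A picture is of the moment at which its call begins: read the wrist's pose just before it. camera_model takes no time and is no camera call; for the wrist camera it gives the pose at the moment of the call.
- bot.hand_in(): hands the job in, once; it reports no verdict.
The state is a dict: "time_s": time; "joints": joint angles; "qd": joint speeds; "joint_torque": joint torques, N m; "eef_pos": TCP position; "ee_rot": TCP orientation; "ft_force": force on the tool from outside, world axes, zero at the start; "ft_torque": the same for the moment, N m; "finger_gap": opening from 0.0 (shut) to 1.0 (fully open).
Only numpy, scipy, OpenCV 4.12 (cv2) and the standard library are available. Lean on these libraries where they do the work, as an engineer would, in place of code of your own. Each camera call takes 0.05 s, during which the arm holds its last target. There are 200 camera calls.

## Working session

There is one attempt and no reset: what is moved stays moved. The work goes in short steps, Python scripts to look and compute and a shell command to move; the robot and the scene stay as the last step left them, time stands still between calls to the robot, and variables do not carry over. Pictures are saved under pics/ and viewed, about 8 in all and at most 12, crops included, and the job is handed in when it is done.

```bash
mkdir -p pics; python3 - <<'E'
from station import telemetry, cams
import cv2,numpy as np
s=telemetry.observe(); print(s['time_s'],s['eef_pos'],np.round(s['ee_rot'],3).tolist(),s['finger_gap'])
for n in('top','side'):
    cv2.imwrite(f'pics/{n}0.png',cams.grab_frame(n)); m=cams.camera_model(n); print(n,{k:np.round(v,4).tolist() for k,v in m.items() if k in 'KRt'})
E
```

```text
0.0 [0.28179122 0.58497694 0.22570686] [[-0.001, 0.434, 0.901], [-0.002, 0.901, -0.434], [-1.0, -0.002, -0.0]] 1.0016716061558764
top {'K': [[408.9626, 0.0, 281.4615], [0.0, 408.9626, 203.5816], [0.0, 0.0, 1.0]], 'R': [[-0.024, -0.9994, 0.0233], [-0.9927, 0.021, -0.1191], [0.1186, -0.026, -0.9926]], 't': [0.0113, 0.5778, 0.8828]}
side {'K': [[518.2796, 0.0, 276.4229], [0.0, 518.2796, 207.7925], [0.0, 0.0, 1.0]], 'R': [[0.9442, -0.3291, -0.0109], [-0.2202, -0.6063, -0.7641], [0.2449, 0.7239, -0.645]], 't': [-0.5054, 0.1882, 0.9454]}
```

View pics/top0.png

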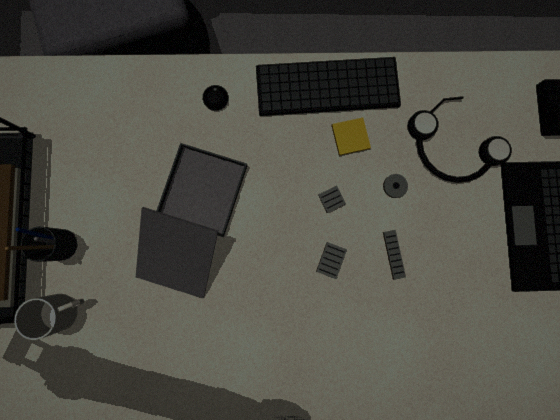

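View pics/side0.png

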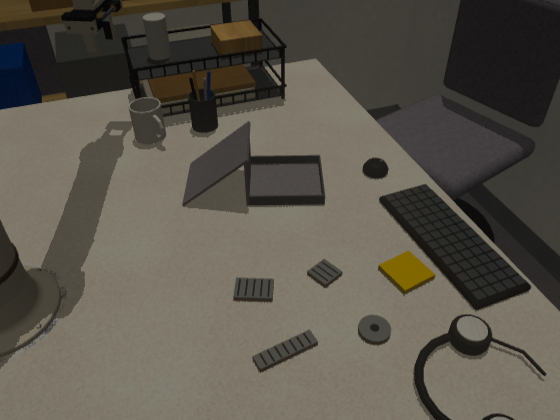

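The top view shows the oblong at about (331,260), the square at (332,199), the disc at (395,186) and the strip at (394,255). The ramp's high edge runs from about (142,208) to (218,238), with the tray beyond it. The side view agrees: oblong at (254,289), edge around (249,123) to (250,190).

```bash
cat > h.py <<'E'
import cv2,numpy as np
from station import cams
def ray(n,p):
    m=cams.camera_model(n);K,R,t=[np.array(m[k]) for k in 'KRt']
    return -R.T@t, R.T@np.linalg.inv(K)@np.r_[p,1.]
def plane(n,p,z):
    c,d=ray(n,p); return c+d*(z-c[2])/d[2]
def proj(n,X):
    m=cams.camera_model(n);K,R,t=[np.array(m[k]) for k in 'KRt']
    q=K@(R@np.array(X)+t); return q[:2]/q[2]
E
python3 - <<'E'
from h import *
for n,(x0,y0,x1,y1) in dict(top=(305,230,360,290),side=(220,265,290,315)).items():
    im=cv2.imread(f'pics/{n}0.png'); c=im[y0:y1,x0:x1]; 
    g=cv2.cvtColor(c,cv2.COLOR_BGR2GRAY); th,b=cv2.threshold(g,0,255,cv2.THRESH_BINARY_INV+cv2.THRESH_OTSU)
    b=cv2.morphologyEx(b,cv2.MORPH_CLOSE,np.ones((5,5)))
    k=max(cv2.findContours(b,0,2)[0],key=cv2.contourArea)[:,0]+[x0,y0]
    P=np.array([plane(n,p,0.01)[:2] for p in k]).astype(np.float32)
    r=cv2.minAreaRect(P*1000); print(n,th,r,cv2.boxPoints(r).round().tolist())
T=cv2.imread('pics/top0.png')[130:310,110:270]; S=cv2.imread('pics/side0.png')[110:220,170:340]
f=lambda a:cv2.convertScaleAbs(a,alpha=2)
A=cv2.resize(f(T),None,fx=3.2,fy=3.2)[:576,:]; cv2.imwrite('pics/t1.png',A)
cv2.imwrite('pics/s1.png',cv2.resize(f(S),None,fx=4.5,fy=4.5))
E
```

```text
top 76.0 ((449.1698913574219, -111.96464538574219), (50.69558334350586, 72.0708236694336), 68.19032287597656) [[406.0, -122.0], [473.0, -149.0], [492.0, -102.0], [425.0, -75.0]]
side 91.0 ((449.6199035644531, -116.12593841552734), (58.19635772705078, 72.63558959960938), 67.42231750488281) [[405.0, -129.0], [472.0, -157.0], [494.0, -103.0], [427.0, -75.0]]
```

View pics/t1.png

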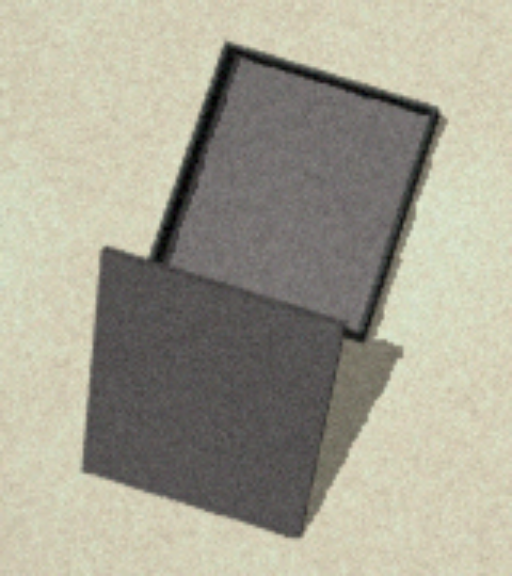

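View pics/s1.png

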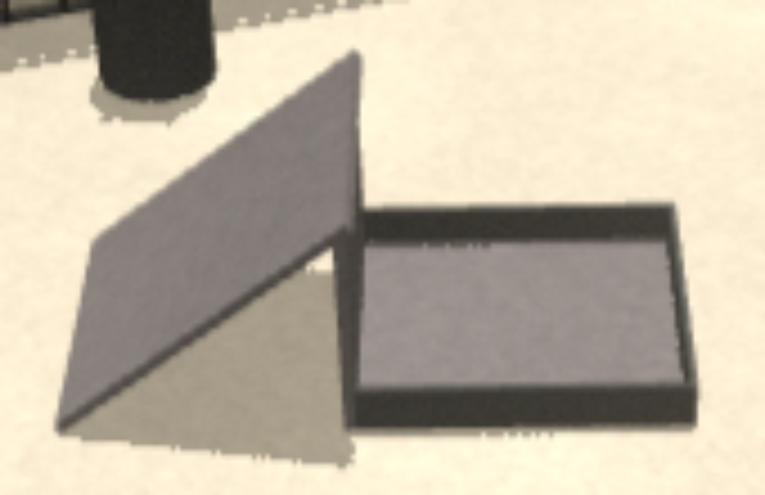

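The crops give the edge ends as (142.5,207.2) and (217.5,230.9) in top, and (249.6,121.6) and (248.2,161.6) in side.

```bash
python3 - <<'E'
from h import *
P=lambda n,a,z:np.array([plane(n,p,z) for p in a])
e=P('top',[(142.5,207.2),(217.5,230.9)],.124);es=P('side',[(249.6,121.6),(248.2,161.6)],.124)
ft=P('top',[(135.6,277.5),(203.4,298.1)],.004);rm=P('top',[(181.3,143.4),(247.5,163.8)],.025)
for k,a in dict(e=e,es=es,ft=ft,rm=rm).items():
    d=a[0]-a[1]; print(k,a.round(4).tolist(),'mid',a.mean(0).round(4),'len',np.linalg.norm(d).round(4),'yaw',np.degrees(np.arctan2(-d[0],d[1])).round(2))
E
```

```text
e [[0.5658, 0.2793, 0.124], [0.5149, 0.1298, 0.124]] mid [0.5403 0.2045 0.124 ] len 0.1579 yaw -18.79
es [[0.5678, 0.2788, 0.124], [0.5179, 0.1252, 0.124]] mid [0.5429 0.202  0.124 ] len 0.1614 yaw -17.99
ft [[0.421, 0.3297, 0.004], [0.3715, 0.1779, 0.004]] mid [0.3962 0.2538 0.004 ] len 0.1597 yaw -18.04
rm [[0.7228, 0.2244, 0.025], [0.6723, 0.0735, 0.025]] mid [0.6976 0.149  0.025 ] len 0.1591 yaw -18.52
```

```bash
python3 -m creep '{"translation":[[0,-25.1,25.2],[0,-25.1,25.2],[0,-25.1,25.2],[0,-25.1,25.2],[0,-25.1,25.2],[0,-25.1,25.2],[0,-25.1,25.2],[0,-25.1,25.2]],"spin":[-3.7,-3.7,-3.7,-3.7,-3.7,-3.7,-3.7,-3.7]}' 9.18
cat > d.py <<'E'
# usage: d.py x y z yaw(of tool z) -> shift cm in tool axes, spin
import sys,numpy as np
from station import telemetry
s=telemetry.observe();R=np.array(s['ee_rot']);x,y,z,w=map(float,sys.argv[1:])
cur=np.degrees(np.arctan2(R[1,2],R[0,2]))
print(s['time_s'],np.round(s['eef_pos'],4),'yaw',cur.round(2),'tilt',R[:,0].round(4),'shift',(R.T@(np.array([x,y,z])-s['eef_pos'])*100).round(2),'spin',round(cur-w,2),'F',np.round(s['ft_force'],1),'gap',s['finger_gap'])
E
python3 d.py .4505 -.112 .12 -22
```

```text
time_s: 0.77
eef_pos: [0.3928, 0.2691, 0.2265]
ee_rot: [[-0.0, 0.375, 0.927], [-0.0, 0.927, -0.375], [-1.0, -0.0, -0.0]]
ft_force: [1.3, -0.3, 0.5]
finger_gap: 0.998
0.7667 [0.3928 0.2691 0.2265] yaw -22.01 tilt [-2.e-04 -2.e-04 -1.e+00] shift [ 10.66 -33.16  19.63] spin -0.01 F [ 1.3 -0.3  0.5] gap 0.9982071676704369
```

```bash
python3 -m creep '{"translation":[[0,-33.2,19.6],[0,-33.2,19.6],[0,-33.2,19.6],[0,-33.2,19.6],[0,-33.2,19.6],[0,-33.2,19.6],[0,-33.2,19.6],[0,-33.2,19.6]],"spin":[0,0,0,0,0,0,0,0]}' && python3 -m creep '{"translation":[[5,-5,3],[10,-5,3],[10,-5,3]],"spin":[0,0,0]}' >/dev/null; python3 d.py .4505 -.112 .06 -22
python3 - <<'E'
from h import *
cv2.imwrite('pics/w1.png',cams.grab_frame('wrist'));m=cams.camera_model('wrist');print({k:np.round(v,4).tolist() for k,v in m.items() if k in 'KRt'})
E
```

```text
time_s: 1.43
eef_pos: [0.4418, -0.0604, 0.2267]
ee_rot: [[0.0, 0.375, 0.927], [-0.0, 0.927, -0.375], [-1.0, 0.0, 0.0]]
ft_force: [2.0, 0.4, 0.9]
finger_gap: 1.003
1.6833 [ 0.4516 -0.1188  0.1258] yaw -22.22 tilt [ 0.0022 -0.0012 -1.    ] shift [ 6.58  0.59 -0.38] spin -0.22 F [-0.5  0.4 -0.5] gap 1.0012508242756752
{'K': [[325.1923, 0.0, 281.7231], [0.0, 325.1923, 199.4691], [0.0, 0.0, 1.0]], 'R': [[0.3793, 0.9253, -0.0022], [0.8934, -0.3656, 0.261], [0.2407, -0.101, -0.9653]], 't': [-0.0583, -0.4473, 0.1662]}
```

View pics/w1.png

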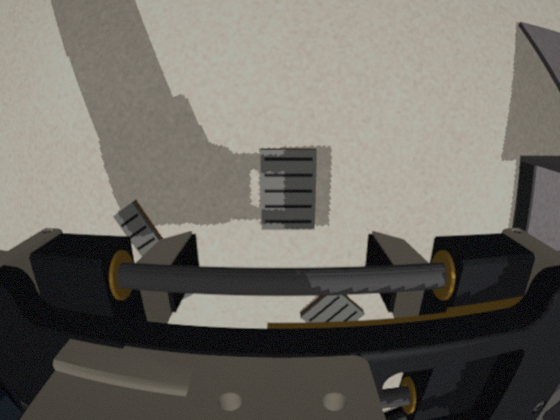

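The wrist view shows the oblong upright with corners near (261,149), (316,149), (315,229) and (261,229), so it is well aligned with the jaws. I'll cast these corners onto z = 10 mm.

```bash
python3 - <<'E'
import numpy as np
R=np.array([[0.3793,0.9253,-0.0022],[0.8934,-0.3656,0.261],[0.2407,-0.101,-0.9653]]);t=np.array([-0.0583,-0.4473,0.1662])
P=[]
for u,v in [(261,149),(316,149),(315,229),(261,229)]:
    d=np.array([u-281.7,v-199.5]);r=np.hypot(*d);th=r/325.2
    w=R.T@np.r_[d/r*np.sin(th),np.cos(th)];c=-R.T@t;P.append(c+w*(.01-c[2])/w[2])
P=np.array(P);print(P.round(4),P.mean(0).round(4),[np.linalg.norm(P[i]-P[i-1]).round(4) for i in range(4)])
d=P[0]-P[3]+P[1]-P[2];print(np.degrees(np.arctan2(d[1],d[0])))
E
python3 d.py .4505 -.112 .005 -22
```

```text
[[ 0.402  -0.1202  0.01  ]
 [ 0.4191 -0.0782  0.01  ]
 [ 0.4842 -0.1039  0.01  ]
 [ 0.4662 -0.1477  0.01  ]] [ 0.4429 -0.1125  0.01  ] [np.float64(0.0699), np.float64(0.0454), np.float64(0.07), np.float64(0.0474)]
157.63991055996354
1.7333 [ 0.4469 -0.1194  0.1193] yaw -22.27 tilt [-9.e-03  1.e-04 -1.e+00] shift [11.42  0.86  0.15] spin -0.27 F [-0.6 -1.9 -3.8] gap 0.9985962349312925
```

```bash
python3 -m creep '{"translation":[[3,0.8,0],[6,0.8,0],[6,0.8,0],[6,0.8,0],[6,0.8,0]],"spin":[0,0,0,0,0]}' >/dev/null; python3 d.py .449 -.112 .005 -22.3
```

```text
2.15 [ 0.4549 -0.1085  0.068 ] yaw -21.99 tilt [ 8.e-04 -1.e-04 -1.e+00] shift [ 6.3  -0.55 -0.43] spin 0.31 F [ 0.5  0.5 -0.3] gap 0.9981385417537211
```

```bash
python3 - <<'E'
from h import *
m=cams.camera_model('wrist');im=cams.grab_frame('wrist');K,R,t=[np.array(m[k]) for k in 'KRt']
cv2.imwrite('pics/w2.png',im)
g=cv2.cvtColor(im[60:235,200:370],cv2.COLOR_BGR2GRAY)
th,b=cv2.threshold(g,0,255,cv2.THRESH_BINARY_INV+cv2.THRESH_OTSU);b=cv2.morphologyEx(b,cv2.MORPH_CLOSE,np.ones((7,7)))
k=max(cv2.findContours(b,0,2)[0],key=cv2.contourArea)[:,0]+[200,60];print(cv2.boundingRect(k))
c=-R.T@t;P=[]
for q in k:
    d=q-K[:2,2];r=np.hypot(*d);a=r/K[0,0];w=R.T@np.r_[d/r*np.sin(a),np.cos(a)];P.append((c+w*(.01-c[2])/w[2])[:2])
print(th,cv2.minAreaRect((np.array(P)*1000).astype(np.float32)))
E
python3 d.py .449 -.112 .005 -22.3
```

```text
(200, 139, 162, 96)
139.0 ((439.524169921875, -103.56441497802734), (112.98698425292969, 68.47494506835938), 64.37370300292969)
2.2 [ 0.4556 -0.1087  0.0685] yaw -22.0 tilt [ 2.6e-03 -5.0e-04 -1.0e+00] shift [ 6.35 -0.56 -0.51] spin 0.3 F [0.1 0.  0.2] gap 1.0017527527887429
```

View pics/w2.png

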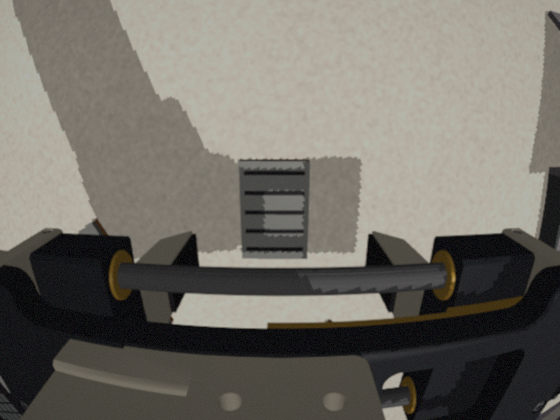

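Shadow spoiled that mask. Read by eye, the plate's corners are (239,160), (309,160), (307,258) and (242,258).

```bash
python3 - <<'E'
from h import *
m=cams.camera_model('wrist');K,R,t=[np.array(m[k]) for k in 'KRt'];c=-R.T@t;P=[]
for q in [(239,160),(309,160),(307,258),(242,258)]:
    d=q-K[:2,2];r=np.hypot(*d);a=r/K[0,0];w=R.T@np.r_[d/r*np.sin(a),np.cos(a)];P.append((c+w*(.01-c[2])/w[2])[:2])
P=np.array(P);print(P.round(4),P.mean(0),[np.linalg.norm(P[i]-P[i-1]).round(4) for i in range(4)])
d=P[2]+P[3]-P[0]-P[1];print(np.degrees(np.arctan2(d[1],d[0])))
E
```

```text
[[ 0.4086 -0.1211]
 [ 0.4264 -0.0775]
 [ 0.4934 -0.1043]
 [ 0.4756 -0.1488]] [ 0.45100322 -0.11293885] [np.float64(0.0724), np.float64(0.047), np.float64(0.0722), np.float64(0.0479)]
-22.130999451013306
```

The sizes check out (72.3 x 47.5 mm) and the centre is (0.451, -0.113). I'll descend to TCP z of about 5 mm and grip.

```bash
python3 -m creep '{"translation":[[2,-0.6,-0.2],[4,-0.6,-0.2],[5.5,-0.6,-0.2],[6.1,-0.6,-0.2],[6.3,-0.6,-0.2],[6.3,-0.6,-0.2],[6.3,-0.6,-0.2]],"spin":[0,0,0,0,0,0,0]}'; python3 d.py .451 -.113 .005 -22.1
```

```text
time_s: 2.78
eef_pos: [0.4513, -0.1136, 0.005]
ee_rot: [[0.002, 0.375, 0.927], [-0.0, 0.927, -0.375], [-1.0, 0.0, 0.002]]
ft_force: [0.2, -1.0, 0.3]
finger_gap: 1.0
2.7833 [ 0.4513 -0.1136  0.005 ] yaw -22.0 tilt [ 2.1e-03 -4.0e-04 -1.0e+00] shift [-0.    0.04 -0.05] spin 0.1 F [ 0.2 -1.   0.3] gap 0.9996407919572543
```

```bash
python3 -m creep '{"translation":[[0,0,0],[0,0,0],[0,0,0],[0,0,0],[0,0,0],[0,0,0],[0,0,0],[0,0,0]],"spin":[0,0,0,0,0,0,0,0]}' 3.5 && python3 -m creep '{"translation":[[-1,0,0],[-3,0,0],[-6,0,0],[-10,0,0],[-14,0,0],[-18,0,0],[-18,0,0],[-18,0,0]],"spin":[0,0,0,0,0,0,0,0]}' ; python3 d.py .5415 .2033 .185 -18.3
python3 - <<'E'
from h import *
a=cams.grab_frame('side');b=cams.grab_frame('wrist');cv2.imwrite('pics/g.png',np.vstack([b[100:330],cv2.resize(a[80:330,140:480],(560,360))]))
E
```

```text
time_s: 3.45
eef_pos: [0.4501, -0.1134, 0.0037]
ee_rot: [[-0.0, 0.375, 0.927], [0.0, 0.927, -0.375], [-1.0, 0.0, -0.0]]
ft_force: [0.6, 0.2, 0.7]
finger_gap: 0.516
time_s: 4.12
eef_pos: [0.4522, -0.1138, 0.1871]
ee_rot: [[0.007, 0.375, 0.927], [-0.001, 0.927, -0.375], [-1.0, 0.001, 0.007]]
ft_force: [0.0, -0.1, -1.0]
finger_gap: 0.518
4.1167 [ 0.4522 -0.1138  0.1871] yaw -22.02 tilt [ 0.0066 -0.0013 -1.    ] shift [ 0.23 32.75 -3.61] spin -3.72 F [ 0.  -0.1 -1. ] gap 0.5175930977022041
```

View pics/g.png

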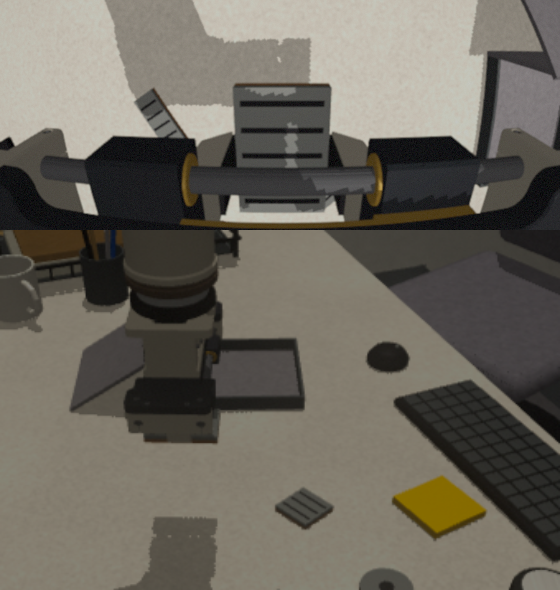

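Held: the gap is 47.6 mm and the plate looks level. Next I carry it above the edge. The target is the edge middle plus 18 mm beyond, i.e. (0.5586, 0.1976).

```bash
python3 -m creep '{"translation":[[0,2,-0.2],[0,5.5,-0.6],[0,9,-1],[0,12.5,-1.4],[0,16,-1.6],[0,19,-1.8],[0,22,-1.9],[0,25,-2]],"spin":[-1,-2,-3,-3.7,-3.7,-3.7,-3.7,-3.7]}' >/dev/null; python3 d.py .5586 .1976 .185 -18.3
```

```text
4.8833 [0.5238 0.1271 0.1814] yaw -18.29 tilt [-0.0047 -0.001  -1.    ] shift [-0.39  7.79  1.09] spin 0.01 F [ 0.3 -0.6 -0. ] gap 0.5173059773115136
```

```bash
python3 -m creep '{"translation":[[-0.3,2.5,0.3],[-0.3,5,0.6],[-0.3,6.8,0.9],[-0.3,7.7,1.1],[-0.3,7.8,1.1],[-0.3,7.8,1.1],[-0.3,7.8,1.1]],"spin":[0,0,0,0,0,0,0]}' >/dev/null; python3 d.py .5586 .1976 .148 -18.3
python3 - <<'E'
from h import *
a=cams.grab_frame('side');b=cams.grab_frame('wrist');cv2.imwrite('pics/o.png',np.vstack([b[60:330],cv2.resize(a[50:220,140:345],None,fx=2,fy=2)[:, :].copy() if 0 else cv2.resize(a[60:210,140:420],(560,300))]))
E
python3 d.py .5586 .1976 .148 -18.3
```

```text
5.4667 [0.5595 0.1945 0.1856] yaw -18.4 tilt [-0.0023 -0.0017 -1.    ] shift [ 3.76  0.28 -0.17] spin -0.1 F [ 0.5  0.  -1.1] gap 0.5181597621832268
5.5667 [0.5599 0.1946 0.1864] yaw -18.43 tilt [-8.0e-04 -1.1e-03 -1.0e+00] shift [ 3.84  0.25 -0.22] spin -0.13 F [-0.3 -0.2 -0.4] gap 0.5167230894359194
```

View pics/o.png

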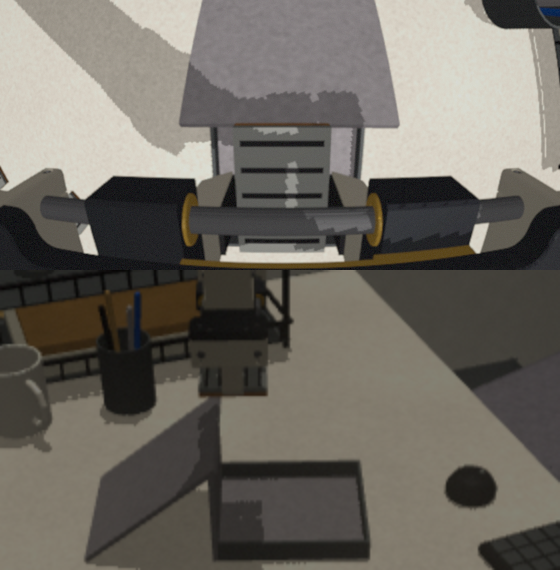

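The plate is held level over the edge. In the full wrist frame the edge ends are at (181,185) and (398,186), and the plate's rear corners are at (234,184) and (330,184). I'll check the relative offset.

```bash
python3 - <<'E'
from h import *
m=cams.camera_model('wrist');K,R,t=[np.array(m[k]) for k in 'KRt'];c=-R.T@t
def f(q,z):
    d=q-K[:2,2];r=np.hypot(*d);a=r/K[0,0];w=R.T@np.r_[d/r*np.sin(a),np.cos(a)];return (c+w*(z-c[2])/w[2])[:2]
e=np.array([f((181,185),.124),f((398,186),.124)]);p=np.array([f((234,184),.193),f((330,184),.193)])
d=e[0]-e[1];y=d if d[1]>0 else -d;y=y/np.linalg.norm(y);x=np.array([y[1],-y[0]])
print(e,np.linalg.norm(d),e.mean(0),np.degrees(np.arctan2(x[1],x[0])));print(p,np.linalg.norm(p[0]-p[1]))
print('rear rel edge x,y',(p.mean(0)-e.mean(0))@x,(p.mean(0)-e.mean(0))@y)
E
```

```text
[[0.51684396 0.13241713]
 [0.56688332 0.28045536]] 0.15626661449303092 [0.54186364 0.20643625] -18.676099671840294
[[0.51709459 0.18428556]
 [0.53161806 0.22782788]] 0.045900597604322024
rear rel edge x,y -0.0164639210680588 -0.005965693667631669
```

Rear edge 16.5 mm behind the ramp edge means the centre is about 19.5 mm beyond, matching the plan. I'll lower to 20 mm above the edge and release.

```bash
python3 -m creep '{"translation":[[0.8,0.2,-0.1],[1.8,0.3,-0.2],[2.8,0.3,-0.2],[3.5,0.3,-0.2],[3.9,0.3,-0.2],[3.9,0.3,-0.2],[3.9,0.3,-0.2],[3.9,0.3,-0.2]],"spin":[0,0,0,0,0,0,0,0]}' >/dev/null; python3 d.py .5586 .1976 .148 -18.3; python3 -m creep '{"translation":[[0,0,0],[0,0,0],[0,0,0],[0,0,0]],"spin":[0,0,0,0]}' >/dev/null;  python3 d.py .5586 .1976 .148 -18.3
```

```text
6.2333 [0.5596 0.2001 0.1479] yaw -18.31 tilt [ 4.e-04  2.e-04 -1.e+00] shift [-0.01 -0.27 -0.02] spin -0.01 F [-0.  -0.6 -0.7] gap 0.5174438263519077
6.5667 [0.5595 0.2    0.148 ] yaw -18.31 tilt [ 5.e-04  2.e-04 -1.e+00] shift [ 0.   -0.26 -0.01] spin -0.01 F [-0.1 -0.1 -0.2] gap 0.5170635213903075
```

```bash
python3 -m creep '{"translation":[[0,0,0],[0,0,0],[0,0,0],[0,0,0],[0,0,0],[0,0,0],[0,0,0],[0,0,0]],"spin":[0,0,0,0,0,0,0,0]}' 9.18 && python3 -m creep '{"translation":[[-3,0,0],[-7,0,0],[-10,-2,-3],[-12,-6,-7],[-12,-10,-11],[-12,-14,-15],[-12,-15,-16],[-12,-15,-16]],"spin":[0,0,0,0,0,0,0,0]}'
python3 - <<'E'
from h import *
a=cams.grab_frame('side');b=cams.grab_frame('top');f=lambda i:cv2.convertScaleAbs(cv2.resize(i,(400,400)),alpha=1.8)
cv2.imwrite('pics/e.png',np.hstack([f(a[90:230,200:340]),f(b[120:280,110:270])]))
E
```

```text
time_s: 7.23
eef_pos: [0.5594, 0.2, 0.1477]
ee_rot: [[-0.0, 0.314, 0.949], [0.0, 0.949, -0.314], [-1.0, 0.0, -0.0]]
ft_force: [-0.7, 0.0, 0.1]
finger_gap: 0.991
time_s: 7.9
eef_pos: [0.3566, 0.106, 0.2674]
ee_rot: [[-0.001, 0.315, 0.949], [-0.001, 0.949, -0.315], [-1.0, -0.001, -0.001]]
ft_force: [-0.7, 0.3, -0.4]
finger_gap: 1.0
```

View pics/e.png

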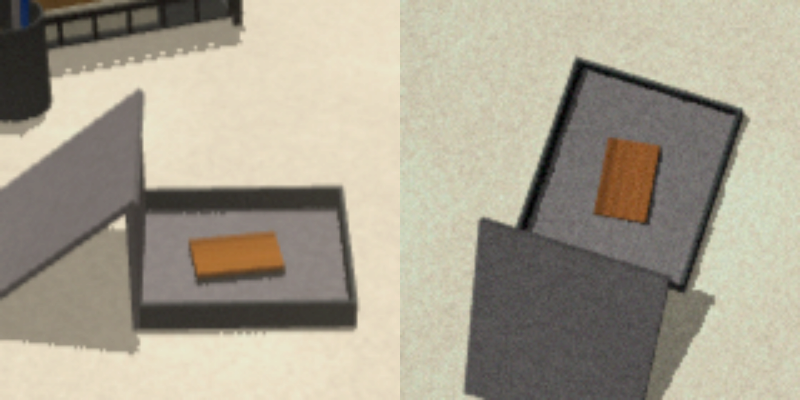

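Both views show the plate wood face up, flat in mid-tray (side crop (238,256), top crop (628,180)), and the arm is clear. I'm handing in.

```bash
python3 -m creep '{"translation":[[0,0,0],[0,0,0],[0,0,0],[0,0,0],[0,0,0],[0,0,0]],"spin":[0,0,0,0,0,0]}'; python3 -c "
from station import bot
print(bot.hand_in())"
```

```text
time_s: 8.5
eef_pos: [0.3606, 0.1081, 0.2674]
ee_rot: [[-0.001, 0.314, 0.949], [0.0, 0.949, -0.314], [-1.0, -0.0, -0.001]]
ft_force: [0.2, 0.5, -0.1]
finger_gap: 0.999
the job is handed in; nothing more can be done
None
```

The oblong sample turned over and lies flat, wood face up, near the middle of the tray. I handed the job in at about 8.5 s; no verdict was reported. I gripped it across its 48 mm width and carried it level. I let it go about 20 mm above the ramp's high edge, with its centre 18 to 19 mm beyond the edge.

**Last checks:** the final side and top pictures both show the sample flat in the tray. The gripper was open and clear of everything, with about 0.5 N on the wrist. I did not measure the sample's final angle or height, and did not watch the tip itself, only its result.

**Checks that failed or disagreed:**
- The first wrist measurement, taken while the arm was still moving, was about 7 mm off in x. A second one with the arm nearly still agreed with the top camera to about 2 mm.
- One automatic outline was spoiled by a shadow, so I read those corners by eye.
- The top and side cameras differed by 2 to 3 mm on the edge position, and I used the mean.
- At release the sample was about 2.5 mm off the intended spot along the edge, well within tolerance.

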